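# Sort the goal-frame hardware on the workshop trolley

## Task

The steel hardware from the goal frame lies mixed on the trolley. Sort it: put both hex nuts flat in the round dish, stand both round sleeves upright in the square tray, and lay the bolt lengthwise in the long tray, everything resting on the tray floors and nothing on top of anything else. Leave the wrench and the roll of tape where they lie.

Things in the scene. Friction and masses are not known exactly. Their poses are not given: they have to be found in the camera images.
- nut_large: Large plain steel hex nut lying flat, 46 mm across flats (53 mm across corners), 24 mm high, round hole 30 mm. Origin at its centre, 12 mm above its underside; z is the hole's axis; the normals of its six side flats lie at 0, 60, 120 .. degrees from its x axis. Belongs in the round dish.
- nut_small: Smaller plain steel hex nut lying flat, 36 mm across flats (41.6 mm across corners), 20 mm high, round hole 24 mm. Origin at its centre, 10 mm above its underside; z is the hole's axis; the normals of its six side flats lie at 0, 60, 120 .. degrees from its x axis. Belongs in the round dish.
- sleeve_tall: Tall plain steel spacer sleeve (round tube) standing upright, outside diameter 30 mm, bore 22 mm, 45 mm high. Origin at its centre, 22.5 mm above its underside; z along the bore. Belongs in the square tray.
- sleeve_short: Short plain steel spacer sleeve (round tube) standing upright, outside diameter 30 mm, bore 22 mm, 26 mm high. Origin at its centre, 13 mm above its underside; z along the bore. Belongs in the square tray.
- bolt: Plain steel hex bolt lying on its side, 70 mm long: hex head 24 mm across flats and 10 mm thick at its -x end, threaded shank 16 mm in diameter and 60 mm long towards +x. Origin on its axis halfway along, about 10 mm above the surface it lies on; x runs along the bolt from head to tip (the bolt itself slopes 4 degrees down to the tip, as its head is thicker). Belongs in the long tray.
- round_dish: Round grey dish, fixed to the trolley: outside diameter 150 mm, inside 142 mm, rim 20 mm above the trolley top, flat inner floor 5 mm above it. Origin at the centre of its underside (on the trolley top), z up.
- square_tray: Square grey tray, fixed: outside 150 x 150 mm, inside 140 x 140 mm, rim 20 mm above the trolley top, flat inner floor 5 mm above it. Origin at the centre of its underside, x and y parallel to its sides, z up.
- long_tray: Oblong grey tray, fixed: outside 160 mm along its x by 100 mm along its y, inside 150 x 90 mm, rim 20 mm above the trolley top, flat inner floor 5 mm above it. Origin at the centre of its underside, z up.
- wrench: Bystander: steel wrench about 180 mm long lying flat to one side of the work, loose. Origin at the middle of its underside, handle towards -x. Leave it.
- tape_roll: Bystander: black roll of tape lying flat to the other side of the work, 100 mm outside diameter, 76 mm hole, 25 mm high, loose. Origin at the centre of its underside. Leave it.
Not all that is in view belongs to the job. What is shaped like the sleeve_tall but blue or red is not meant. Leave any green look-alike of the square_tray alone.

How it is judged:
At the end, for the whole second after the job is handed in: Nuts flat on the round dish floor and sleeves upright on the square tray floor (within 0.12 rad, 4 mm in height), bolt on the long tray floor (within 5 mm) and within 0.45 rad of its length; all inside the walls and at rest (horizontal distance between each of nut_large, nut_small and round_dish below 0.058 m and z of nut_large in the frame of round_dish between 0.013 and 0.021 m and angle between the z axis of each of nut_large, nut_small and the z axis of round_dish, either way round below 0.12 rad and linear speed of each of nut_large, nut_small, sleeve_tall, sleeve_short, bolt below 0.02 m/s and angular speed of each of nut_large, nut_small, sleeve_tall, sleeve_short, bolt below 0.2 rad/s and z of nut_small in the frame of round_dish between 0.011 and 0.019 m and x of sleeve_tall in the frame of square_tray between -0.058 and 0.058 m and y of sleeve_tall in the frame of square_tray between -0.058 and 0.058 m and z of sleeve_tall in the frame of square_tray between 0.0235 and 0.0315 m and angle between the z axis of each of sleeve_tall, sleeve_short and the z axis of square_tray, either way round below 0.12 rad and x of sleeve_short in the frame of square_tray between -0.058 and 0.058 m and y of sleeve_short in the frame of square_tray between -0.058 and 0.058 m and z of sleeve_short in the frame of square_tray between 0.014 and 0.022 m and x of bolt in the frame of long_tray between -0.05 and 0.05 m and y of bolt in the frame of long_tray between -0.045 and 0.045 m and z of bolt in the frame of long_tray between 0.011 and 0.02 m and angle between the x axis of bolt and the x axis of long_tray, either way round below 0.45 rad); the robot touches nothing.
It fails at once if the wrench or the roll of tape was shifted by more than 30 mm (distance of any of wrench, tape_roll from where it was at the start of the episode above 0.03 m).
It also fails if it takes over 115 s, if anything falls off the work surface, if the arm or the gripper's body presses on something with over 40 N, if the wrist force passes 120 N, or if a joint passes its speed limit or range.

## Robot

A 7-joint arm with a two-finger parallel gripper is mounted at the origin on the work surface. World frame = base frame: x ahead of the robot, y to its left, z up, the work surface at z = 0. Lengths are in m, angles in rad, forces in N, time in s.
With the tool pointing down it reaches from about 0.4 to 0.875 m from the base axis. Payload 19.3 kg.
Tool frame: the origin (TCP) lies midway between the tips of the shut fingers; the grasp point (between the pads) lies bot.tcp_to_grasp behind it (bot.tcp_to_grasp is the distance from the TCP to the grasp point, in m); z points along the fingers, y is the line along which they close (so a half turn about z gives the same grasp; the last joint's range is limited). The gripper opens to 85 mm and grips with 20 to 120 N. Pads are 22 mm wide; open, the fingers measure 114 mm over their backs; the gripper's body (76 mm by 85 mm) begins 54 mm behind the grasp point. The pads swing forward as they close: fully open they stand 13 mm farther back than shut.
Start: joints at [-1.241, 0.521, -0.036, 1.599, 0.021, 1.021, -0.113], TCP at [0.243, 0.576, 0.231] pointing down, gripper open.
Joint ranges: [-2.91, 2.91], [-0.3, 2.13], [-1.5, 1.42], [0.17, 2.43], [-1.26, 4.41], [0.16, 1.93], [-2.52, 2.52]. Speed limits (rad/s): [1.89, 1.89, 2.39, 2.39, 3.01, 3.01, 3.01].

## Interface

Orientations are given as [roll, pitch, yaw] about the fixed x, y, z axes, in that order (R = Rz(yaw) Ry(pitch) Rx(roll)).
In Python, from workcell import observe, imaging, bot gives the robot as it stands.
- The arm moves only by the tool send_rows, never from a script. Its argument "plan" is text: rows parted by semicolons, each of 7 numbers parted by spaces: the shift along the tool's x, y, z in m, then the turn, a rotation vector about the tool's x, y, z in degrees, then the finger opening in m, from 0 to 0.0854. In form: dx dy dz rx ry rz claw; .... A call has 1 to 10 rows; each row is the pose to reach, as a shift and turn from the pose commanded when the call began, along the tool's axes at that moment; what a row does not reach only later rows make up. A row lasts 1/12 s, in which the tool goes at most 41.7 mm and 7.16 degrees, less where a joint would pass 70% of its speed; a pose out of reach is approached as far as the arm can. A call with a gripper value outside its range is refused whole. The fingers move at their own pace and stop on an object; "grip_force" is the grip in N (left out, the last holds). Time passes only in rows, so rows that repeat a pose let the fingers close. It gives the time, the measured TCP pose, the force, the opening and the grip force at its end, in the units of the state.
- observe(): the state, without advancing time (a new reading comes with each control period).
- imaging.grab_frame(name): name is "scene" or "side" or "wrist"; returns a dict with "color" (420x560x3 uint8, red, green, blue), "fx", "fy", "cx", "cy" (pixels), "eye" and "orientation" of the camera in the world; the wrist camera has in their place "tool_from_camera" (4x4, takes a point from camera to tool coordinates, whose origin is the TCP and whose axes are the flange's). Camera axes: x right, y down, z forward; pixel columns grow to the right and rows downward; lengths in m; the calibration is good to about 2 mm. A picture is of the moment at which its call begins: read the wrist's pose just before it. There is no depth.
- bot.job_done(): hands the job in; it is judged then, once.
The state is a dict: "clock": time; "qpos": joint angles; "qd": joint speeds; "joint_efforts": joint torques, N m; "position": TCP position; "tool_rot": TCP orientation; "force": force on the tool from outside, world axes, zero at the start; "moment": the same for the moment, N m; "grip_width": finger opening in m; "finger_force": force on a finger pad.
Only numpy, scipy, OpenCV 4.12 (cv2) and the standard library are available. Lean on these libraries where they do the work, as an engineer would, in place of code of your own. Each camera call takes 0.05 s, during which the arm holds its last target. There are 200 camera calls.

## Working session

There is one attempt and no reset: what is moved stays moved. The work goes in short steps, Python scripts to look and compute and a tool call to move; the robot and the scene stay as the last step left them, time stands still between calls to the robot, and variables do not carry over. Pictures are saved under pics/ and viewed, at most 14 in all, crops included, and the job is handed in when it is done.

Besides the shell and the picture viewer there is one more tool, called after "Call:" as a command line: name --argument value ..., lists and objects as JSON in quotes. send_rows: Moves the arm, as the interface text tells. Its arguments: {"type":"object","properties":{"plan":{"type":"string"},"grip_force":{"type":"number"}},"required":["plan"]}

```bash
ls; mkdir -p pics
python3 - <<'E'
from workcell import observe, imaging, bot
import cv2
s=observe();print(s,bot.tcp_to_grasp)
for n in("scene","side"):
    f=imaging.grab_frame(n);print({k:v for k,v in f.items() if k!="color"})
    cv2.imwrite(f"pics/{n}0.png",cv2.resize(f["color"][:,:,::-1],(800,600),interpolation=cv2.INTER_CUBIC))
E
```

```text
pics
{'clock': 0.0, 'qpos': array([-1.24119618,  0.52202223, -0.03631486,  1.60001089,  0.02119397,
        1.02110183, -0.11279787]), 'qd': array([-0.0007537 , -0.00012155,  0.00019644, -0.00042272, -0.00146193,
       -0.00057532, -0.00151557]), 'joint_efforts': array([ 8.64230751e-04, -9.27112627e+01,  1.97975881e+00, -3.69909346e+01,
        1.78443524e-02,  8.46288021e-03,  5.19958996e-05]), 'position': array([0.24317754, 0.57537839, 0.23071972]), 'tool_rot': array([-3.14043820e+00,  8.42148263e-05,  2.74177074e+00]), 'force': array([ 0.03523869,  0.16056541, -1.0015598 ]), 'moment': array([-0.00525744,  0.0062117 ,  0.04129055]), 'finger_force': 0.0, 'grip_width': 0.08522348933239997} 0.0187
{'fx': 467.83402391541574, 'fy': 467.83402391541574, 'cx': 282.03399661881167, 'cy': 212.72085521182643, 'eye': array([0.99993   , 0.6785391 , 0.96566919]), 'orientation': array([-2.38875724,  0.00388197,  2.51121235])}
{'fx': 431.4078727421094, 'fy': 431.4078727421094, 'cx': 281.6797940659992, 'cy': 207.72156928149025, 'eye': array([ 0.28243595, -0.66530744,  0.83610134]), 'orientation': array([-2.41100764, -0.00724782, -0.29342324])}
```

View pics/scene0.png

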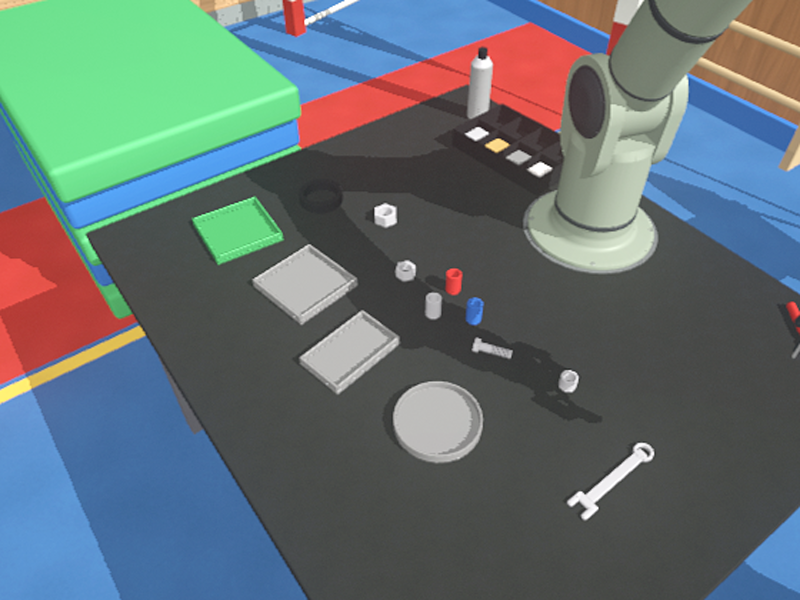

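View pics/side0.png

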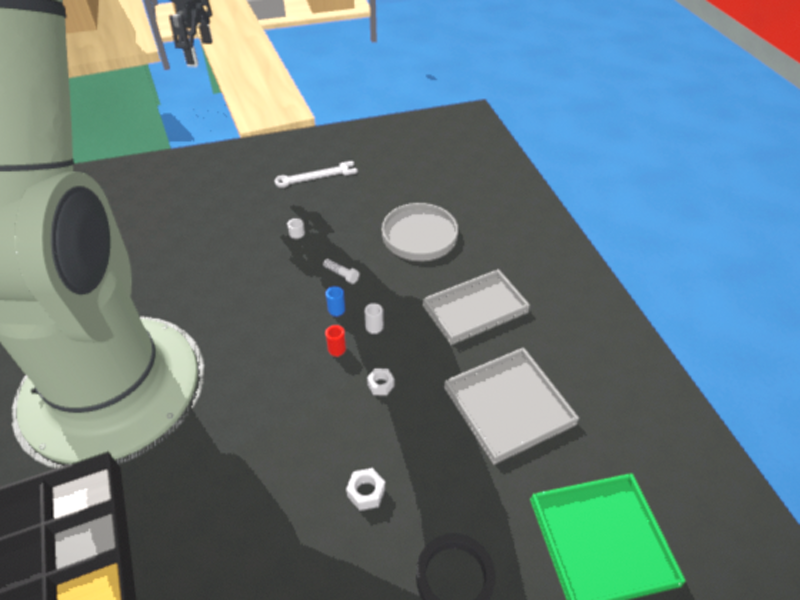

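The steel items, by pixel in the scene view:
- nut_large (385,215)
- nut_small (405,270)
- sleeve_tall: the grey one at (433,305). Look-alikes are red (454,281) and blue (474,310).
- bolt (493,349)
- sleeve_short (568,380)
- dish (438,420)
- long tray (350,350)
- square tray: the grey one at (305,283). Its green look-alike is at (237,230).
- wrench (612,480)
- tape (321,195)

```bash
cat > h.py <<'E'
from workcell import observe, imaging, bot
import cv2, numpy as np
from scipy.spatial.transform import Rotation as Ro
def cam(f,s=None):
    if "eye" in f: return Ro.from_euler("xyz",f["orientation"]).as_matrix(),np.array(f["eye"])
    T=np.array(f["tool_from_camera"]);R=Ro.from_euler("xyz",s["tool_rot"]).as_matrix()
    return R@T[:3,:3],s["position"]+R@T[:3,3]
def unproj(f,uv,z,s=None):
    R,e=cam(f,s);uv=np.atleast_2d(uv).astype(float)
    d=np.c_[(uv[:,0]-f["cx"])/f["fx"],(uv[:,1]-f["cy"])/f["fy"],np.ones(len(uv))]@R.T
    return (e+d*((z-e[2])/d[:,2])[:,None])[:,:2]
def blob(f,uv,thr=95,r=None):
    c=f["color"].astype(int);m=((c.min(2)>thr)&(np.ptp(c,axis=2)<40)).astype(np.uint8)
    n,l,st,ce=cv2.connectedComponentsWithStats(m)
    ys,xs=np.nonzero(m);i=np.argmin((xs-uv[0])**2+(ys-uv[1])**2)
    k=l[ys[i],xs[i]];return ce[k],(l==k).astype(np.uint8),st[k]
E
cat > m1.py <<'E'
from h import *
P=dict(nut_large=((385,212),(366,480),.012),nut_small=((402,267),(380,372),.01),sleeve_tall=((433,305),(374,318),.0225),
 sleeve_short=((568,380),(296,230),.013),bolt=((493,349),(342,270),.01),dish=((438,420),(420,230),.012),square=((305,283),(510,405),.012),
 long=((350,350),(476,305),.012),wrench=((612,480),(316,175),.004))
F=[imaging.grab_frame(n) for n in("scene","side")]
for n,(a,b,z) in P.items():
    o=[]
    for f,p in zip(F,(a,b)):
        ce,m,st=blob(f,np.array(p)/1.4286);w=unproj(f,ce,z)[0]
        ct=max(cv2.findContours(m,0,1)[0],key=cv2.contourArea)[:,0]
        q=cv2.minAreaRect((unproj(f,ct,z if n!="square" and n!="long" else .02)*1000).astype(np.float32))
        o+=[w.round(4),st[4],np.round(q[1]),round(q[2],1)]
    print(n,*o)
E
python3 m1.py
```

```text
nut_large [ 0.3474 -0.2896] 240 [85. 48.] 54.3 [ 0.347  -0.2908] 602 [63. 54.] 74.3
nut_small [ 0.4153 -0.121 ] 185 [61. 43.] 44.5 [ 0.4149 -0.1223] 297 [49. 44.] 73.5
sleeve_tall [ 4.376e-01 -1.000e-04] 198 [69. 31.] 48.8 [ 0.4369 -0.0013] 259 [68. 32.] 75.6
sleeve_short [0.3517 0.2773] 185 [51. 32.] 33.0 [0.35   0.2768] 165 [66. 34.] 84.6
bolt [0.4119 0.1391] 197 [35. 73.] 35.7 [0.4133 0.136 ] 208 [33. 84.] 32.4
dish [0.5885 0.207 ] 2902 [161. 152.] 54.5 [0.5844 0.1989] 1818 [175. 153.] 69.8
square [ 0.6019 -0.2094] 2284 [160. 167.] 9.4 [ 0.5972 -0.2217] 4486 [161. 160.] 9.6
long [ 0.6256 -0.0081] 2167 [169. 113.] 10.7 [ 0.6195 -0.0161] 2340 [172. 116.] 10.7
wrench [0.4322 0.4506] 770 [184.  40.] 3.5 [0.4249 0.4494] 460 [186.  55.] 2.6
```

```bash
cat > go.py <<'E'
import sys
from h import *
# go.py x y z yawdeg : shift in tool axes and turn to that tool-down pose
s=observe();a=list(map(float,sys.argv[1:]))
R=Ro.from_euler("xyz",s["tool_rot"]);G=Ro.from_euler("xyz",[np.pi,0,np.radians(a[3])])
print("shift",R.inv().apply(np.array(a[:3])-s["position"]).round(4),"turn",np.degrees((R.inv()*G).as_rotvec()).round(1),
 "t",round(s["clock"],2),"rot",s["tool_rot"].round(3),"q",s["qpos"].round(2))
E
python3 - <<'E'
from h import *
F=[imaging.grab_frame(n) for n in("scene","side")]
for n,c in(("red",0),("blue",2)):
    for f,r in zip(F,(((300,180,345,240)),((220,195,250,255)))):
        im=f["color"].astype(int);o=np.delete(im,c,2).max(2);m=(im[:,:,c]-o>50)
        y,x=np.nonzero(m[r[1]:r[3],r[0]:r[2]]);print(n,len(x),unproj(f,(x.mean()+r[0],y.mean()+r[1]),.0225)[0].round(3))
E
python3 go.py 0.351 0.277 0.15 128
```

```text
red 197 [ 0.364 -0.029]
red 283 [ 0.364 -0.029]
blue 195 [0.383 0.057]
blue 232 [0.382 0.057]
shift [-0.2155 -0.2331  0.0812] turn [-0.   0.  29.1] t 0.3 rot [-3.141  0.     2.742] q [-1.24  0.52 -0.04  1.6   0.02  1.02 -0.11]
```

Call:
send_rows --plan "-0.2155 -0.233 0.081 0 0 29 0.06;-0.2155 -0.233 0.081 0 0 29 0.06;-0.2155 -0.233 0.081 0 0 29 0.06;-0.2155 -0.233 0.081 0 0 29 0.06;-0.2155 -0.233 0.081 0 0 29 0.06;-0.2155 -0.233 0.081 0 0 29 0.06;-0.2155 -0.233 0.081 0 0 29 0.06;-0.2155 -0.233 0.081 0 0 29 0.06;-0.2155 -0.233 0.081 0 0 29 0.06;-0.2155 -0.233 0.081 0 0 29 0.06" --grip_force 50

```text
clock: 1.13
position: [0.3517, 0.2755, 0.1502]
tool_rot: [-3.141, 0.0, 2.232]
force: [-0.7, 0.5, -0.1]
grip_width: 0.0604
finger_force: 0.0
```

```bash
cat > w.py <<'E'
import sys
from h import *
# wrist picture + blob near expected point: w.py x y z name
s=observe();f=imaging.grab_frame("wrist");x,y,z=map(float,sys.argv[1:4])
R,e=cam(f,s);p=R.T@(np.array([x,y,z])-e);uv=p[:2]/p[2]*[f["fx"],f["fy"]]+[f["cx"],f["cy"]]
print("expected px",uv.round(),"pos",s["position"].round(4))
ce,m,st=blob(f,uv);q=unproj(f,ce,z,s)[0];print("blob",ce.round(1),st,"world",q.round(4))
cv2.imwrite(f"pics/{sys.argv[4]}.png",f["color"][:,:,::-1])
E
python3 w.py .351 .277 .013 w1; python3 go.py 0.351 0.277 0.003 128
```

```text
expected px [282. 199.] pos [0.3517 0.2755 0.1502]
blob [281.4 198.7] [ 260  170   43   52 1179] world [0.3506 0.2768]
shift [ 0.0002 -0.0003  0.1474] turn [ 0. -0.  0.] t 1.18 rot [ 3.141 -0.     2.234] q [-0.89  0.37  0.11  2.13 -0.07  0.64 -0.07]
```

View pics/w1.png

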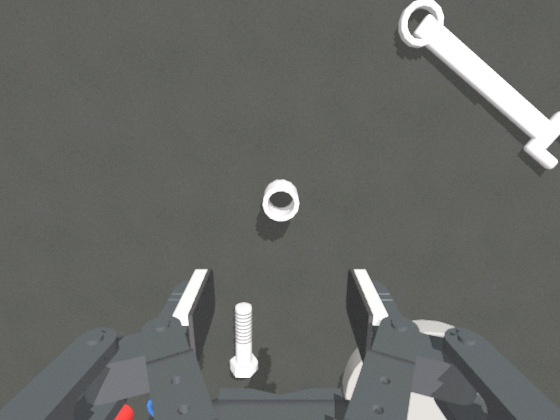

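The wrist view shows the short steel sleeve at (281,199), on the expected pixel. The bolt is at (243,340) and the wrench is at upper right. Descending to grasp.

Call:
send_rows --plan "0 0 0.04 0 0 0 0.06;0 0 0.08 0 0 0 0.06;0 0 0.115 0 0 0 0.06;0 0 0.135 0 0 0 0.06;0 0 0.147 0 0 0 0.06;0 0 0.147 0 0 0 0.06;0 0 0.147 0 0 0 0.02;0 0 0.147 0 0 0 0.02;0 0 0.147 0 0 0 0.02;0 0 0.147 0 0 0 0.02" --grip_force 50

```text
clock: 2.02
position: [0.3514, 0.2781, 0.0045]
tool_rot: [3.14, -0.0, 2.236]
force: [-2.6, 0.2, 5.2]
grip_width: 0.0274
finger_force: 48.9
```

```bash
python3 go.py .595 -.184 .13 99.5; python3 -c "
from workcell import observe;s=observe();print(s['grip_width'],s['finger_force'],s['force'])"
```

```text
shift [-0.5138 -0.0934 -0.1259] turn [ 0.1 -0.1 28.6] t 2.02 rot [ 3.14  -0.     2.236] q [-0.84  0.67  0.05  2.2  -0.11  0.28 -0.03]
0.027430490894321296 48.90527632087469 [-2.63629926  0.23847433  5.17583704]
```

Call:
send_rows --plan "0 0 -0.04 0 0 0 0.02;0 0 -0.08 0 0 0 0.02;-0.03 -0.005 -0.115 0 0 3 0.02;-0.07 -0.012 -0.126 0 0 7 0.02;-0.11 -0.02 -0.126 0 0 10 0.02;-0.15 -0.028 -0.126 0 0 13 0.02;-0.19 -0.035 -0.126 0 0 16 0.02;-0.23 -0.042 -0.126 0 0 19 0.02;-0.27 -0.05 -0.126 0 0 22 0.02;-0.31 -0.057 -0.126 0 0 25 0.02"

```text
clock: 2.85
position: [0.4983, -0.0039, 0.1306]
tool_rot: [3.14, -0.0, 1.797]
force: [1.1, 1.1, -0.6]
grip_width: 0.0275
finger_force: 49.9
```

```bash
python3 go.py .595 -.184 .13 99.5;python3 -c "
from workcell import observe;s=observe();print(s['grip_width'],s['finger_force'],s['force'],s['position'])"
```

```text
shift [-0.1972  0.0539  0.0007] turn [ 0.1 -0.   3.4] t 2.85 rot [ 3.14  -0.     1.797] q [-0.29  0.48  0.23  2.03 -0.18  0.65  0.29]
0.027481776780025953 49.86142792127794 [ 1.10864168  1.14891802 -0.63156131] [ 0.49829871 -0.00387658  0.13063432]
```

Call:
send_rows --plan "-0.035 0.01 0 0 0 1 0.02;-0.075 0.02 0 0 0 2 0.02;-0.11 0.03 0 0 0 3 0.02;-0.15 0.041 0 0 0 3 0.02;-0.18 0.05 0 0 0 3 0.02;-0.195 0.0537 0 0 0 3 0.02;-0.195 0.0537 0 0 0 3 0.02;-0.195 0.0537 0 0 0 3 0.02"

```text
clock: 3.52
position: [0.594, -0.1803, 0.1301]
tool_rot: [3.141, 0.0, 1.746]
force: [-0.3, 0.1, -0.8]
grip_width: 0.0275
finger_force: 49.9
```

```bash
python3 go.py .595 -.184 .0105 99.5
python3 - <<'E'
from h import *
s=observe();print(s["position"]);f=imaging.grab_frame("wrist");R,e=cam(f,s)
im=f["color"].copy()
def px(p):
    p=R.T@(np.array(p)-e);return tuple(np.round(p[:2]/p[2]*[f["fx"],f["fy"]]+[f["cx"],f["cy"]]).astype(int).tolist())
a=np.radians(9.5)
for sx in(-1,1):
  for sy in(-1,1):
    q=[.6+.07*(sx*np.cos(a)-sy*np.sin(a)),-.216+.07*(sx*np.sin(a)+sy*np.cos(a)),.005];cv2.circle(im,px(q),4,(255,0,0),1)
cv2.circle(im,px([.595,-.184,.005]),4,(255,255,0),1)
cv2.imwrite("pics/sq.png",im[:,:,::-1])
E
```

```text
shift [-0.0038  0.0002  0.1196] turn [0.1 0.  0.5] t 3.52 rot [3.141 0.    1.746] q [ 0.04  0.65  0.24  1.71 -0.2   0.81  0.54]
[ 0.59401321 -0.18028669  0.13011013]
```

View pics/sq.png

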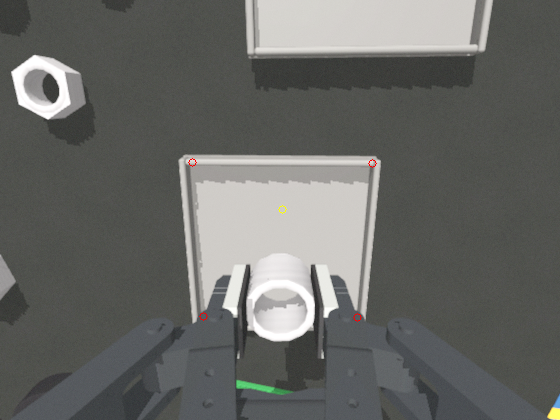

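The square tray fits the prediction to within about 5 mm, and the sleeve is held in the centre of the view at (283,300). Placing it.

Call:
send_rows --plan "-0.003 0 0.04 0 0 0 0.02;-0.006 0 0.075 0 0 0 0.02;-0.006 0 0.1 0 0 0 0.02;-0.006 0 0.115 0 0 0 0.02;-0.006 0 0.1195 0 0 0 0.02;-0.006 0 0.1195 0 0 0 0.02;-0.006 0 0.1195 0 0 0 0.045;-0.006 0 0.1195 0 0 0 0.045;-0.006 0 0.1195 0 0 0 0.045"

```text
clock: 4.32
position: [0.5953, -0.1849, 0.0105]
tool_rot: [3.141, 0.0, 1.748]
force: [0.8, -0.6, 0.1]
grip_width: 0.0451
finger_force: 0.0
```

Call:
send_rows --plan "0 0 -0.03 0 0 0 0.045;0 0 -0.07 0 0 0 0.045;0 0 -0.11 0 0 0 0.055;0 0 -0.13 0 0 0 0.055;0 0 -0.13 0 0 0 0.055"

```text
clock: 4.73
position: [0.5972, -0.186, 0.1452]
tool_rot: [3.135, 0.003, 1.747]
force: [1.0, -0.2, 0.2]
grip_width: 0.0552
finger_force: 0.0
```

```bash
python3 w.py .595 -.187 .018 sq2; python3 go.py .4373 -.0007 .15 167
```

```text
expected px [278. 204.] pos [ 0.5972 -0.186   0.1452]
blob [276.2 226. ] [  175   143   211   202 30321] world [ 0.597  -0.2065]
shift [ 0.2099 -0.124  -0.0081] turn [  0.2   0.2 -66.9] t 4.78 rot [3.137e+00 1.000e-03 1.747e+00] q [ 0.04  0.63  0.25  1.69 -0.2   0.83  0.55]
```

Call:
send_rows --plan "0.021 -0.0124 -0.008 0 0 -7 0.055;0.042 -0.025 -0.008 0 0 -14 0.055;0.063 -0.037 -0.008 0 0 -21 0.055;0.084 -0.05 -0.008 0 0 -28 0.055;0.105 -0.062 -0.008 0 0 -35 0.055;0.126 -0.074 -0.008 0 0 -42 0.055;0.16 -0.094 -0.008 0 0 -49 0.055;0.19 -0.113 -0.008 0 0 -56 0.055;0.21 -0.124 -0.008 0 0 -63 0.055;0.21 -0.124 -0.008 0 0 -67 0.055"

```text
clock: 5.62
position: [0.433, 0.0027, 0.1474]
tool_rot: [3.141, -0.002, 2.928]
force: [2.0, 0.6, 0.1]
grip_width: 0.055
finger_force: 0.0
```

```bash
python3 w.py .4373 -.0007 .0225 w2; python3 go.py .4373 -.0007 .006 167
```

```text
expected px [278. 212.] pos [0.433  0.0027 0.1474]
blob [276.4 213.1] [ 257  187   40   52 1605] world [ 0.4384 -0.0019]
shift [-0.0033 -0.0013  0.1416] turn [ 0.  -0.1  0.9] t 5.67 rot [ 3.141e+00 -1.000e-03  2.930e+00] q [-0.07  0.36 -0.08  2.16  0.05  0.63  1.17]
```

View pics/w2.png

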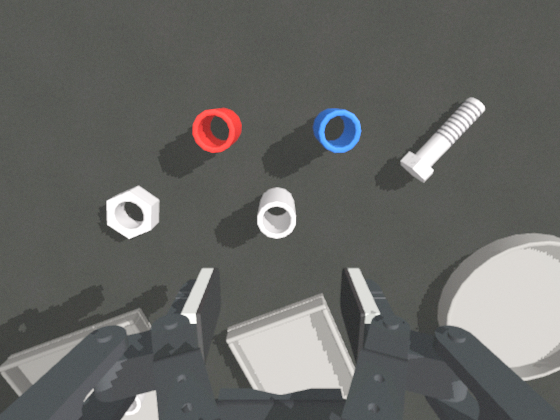

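The grey tall sleeve is at (276,213), clear of red (217,130) and blue (337,131). Descending to it.

Call:
send_rows --plan "0 0 0.04 0 0 0 0.055;0 0 0.075 0 0 0 0.055;0 0 0.11 0 0 0 0.055;0 0 0.13 0 0 0 0.055;0 0 0.141 0 0 0 0.055;0 0 0.141 0 0 0 0.055;0 0 0.141 0 0 0 0.02;0 0 0.141 0 0 0 0.02;0 0 0.141 0 0 0 0.02;0 0 0.141 0 0 0 0.02"

```text
clock: 6.5
position: [0.4367, -0.0007, 0.0077]
tool_rot: [3.141, 0.002, 2.916]
force: [0.1, 0.2, -1.8]
grip_width: 0.0279
finger_force: 49.2
```

```bash
python3 go.py .605 -.25 .15 99.5;python3 -c "
from workcell import observe;s=observe();print(s['grip_width'],s['finger_force'],s['force'],s['position'])"
```

```text
shift [-0.2201 -0.2052 -0.1421] turn [ 0.1  0.1 67.6] t 6.5 rot [3.141e+00 2.000e-03 2.916e+00] q [-0.1   0.65 -0.04  2.22  0.1   0.27  1.12]
0.027917846828774087 49.236959838308394 [ 0.1050612   0.24946587 -1.79603846] [ 0.43669832 -0.00065844  0.00766567]
```

Call:
send_rows --plan "0 0 -0.04 0 0 0 0.02;0 0 -0.08 0 0 0 0.02;-0.018 -0.017 -0.115 0 0 6 0.02;-0.04 -0.037 -0.142 0 0 13 0.02;-0.066 -0.0615 -0.142 0 0 20 0.02;-0.093 -0.087 -0.142 0 0 27 0.02;-0.12 -0.112 -0.142 0 0 34 0.02;-0.147 -0.137 -0.142 0 0 41 0.02;-0.172 -0.16 -0.142 0 0 48 0.02;-0.195 -0.182 -0.142 0 0 55 0.02"

```text
clock: 7.33
position: [0.5864, -0.2235, 0.1497]
tool_rot: [3.141, 0.001, 1.95]
force: [0.5, 1.1, -0.2]
grip_width: 0.0279
finger_force: 49.9
```

```bash
python3 go.py .605 -.25 .15 99.5;python3 -c "
from workcell import observe;s=observe();print(s['grip_width'],s['finger_force'],s['force'],s['position'])"
```

```text
shift [-0.0316  0.0075 -0.0003] turn [ 0.1  0.  12.2] t 7.33 rot [3.141e+00 1.000e-03 1.950e+00] q [ 0.14  0.63  0.2   1.68 -0.15  0.85  0.78]
0.02794225603938413 49.881593668833375 [ 0.48166507  1.10178563 -0.23474258] [ 0.58636225 -0.22345096  0.14966532]
```

Call:
send_rows --plan "-0.016 0.004 0 0 0 6 0.02;-0.03 0.0075 0 0 0 12 0.02;-0.03 0.0075 0 0 0 12 0.02;-0.03 0.0075 0 0 0 12 0.02;-0.03 0.0075 0 0 0 12 0.02"

```text
clock: 7.75
position: [0.6034, -0.2458, 0.1491]
tool_rot: [3.142, -0.001, 1.75]
force: [-0.4, 0.6, -1.7]
grip_width: 0.0284
finger_force: 49.9
```

```bash
python3 go.py .605 -.25 .0135 99.5
```

```text
shift [-0.0045  0.0008  0.1355] turn [ 0.  -0.   0.7] t 7.75 rot [ 3.142e+00 -1.000e-03  1.750e+00] q [ 0.14  0.67  0.25  1.61 -0.2   0.89  0.64]
```

Call:
send_rows --plan "-0.004 0 0.04 0 0 0 0.02;-0.004 0 0.075 0 0 0 0.02;-0.004 0 0.105 0 0 0 0.02;-0.004 0 0.125 0 0 0 0.02;-0.004 0 0.1355 0 0 0 0.02;-0.004 0 0.1355 0 0 0 0.02;-0.004 0 0.1355 0 0 0 0.045;-0.004 0 0.1355 0 0 0 0.045;-0.004 0 0.1355 0 0 0 0.045"

```text
clock: 8.5
position: [0.605, -0.2503, 0.0143]
tool_rot: [3.14, 0.0, 1.748]
force: [-0.4, -0.2, 0.0]
grip_width: 0.0448
finger_force: 0.0
```

Call:
send_rows --plan "0 0 -0.03 0 0 0 0.045;0 0 -0.07 0 0 0 0.045;0 0 -0.11 0 0 0 0.07;0 0 -0.15 0 0 0 0.07;0 0 -0.15 0 0 0 0.07"

```text
clock: 8.92
position: [0.6074, -0.252, 0.1719]
tool_rot: [3.132, 0.005, 1.747]
force: [0.4, 1.0, 1.4]
grip_width: 0.0699
finger_force: 0.0
```

```bash
python3 w.py .605 -.25 .02 sq3; python3 go.py .3472 -.2902 .18 60
```

```text
expected px [278. 192.] pos [ 0.6074 -0.252   0.1719]
blob [276.8 142.7] [  182    56   191   179 31235] world [ 0.5969 -0.2078]
shift [ 0.0071 -0.262  -0.0134] turn [ 0.4  0.  40.1] t 8.97 rot [3.135e+00 3.000e-03 1.747e+00] q [ 0.14  0.65  0.26  1.59 -0.2   0.92  0.64]
```

View pics/sq3.png

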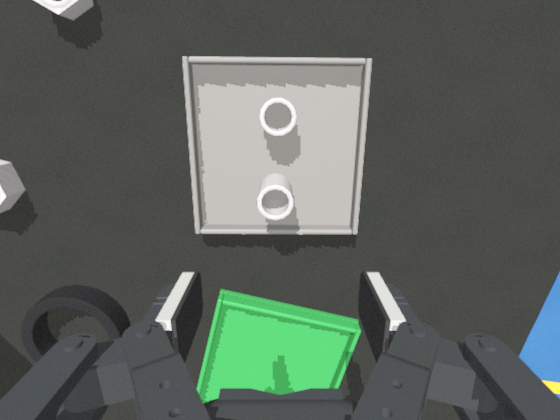

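Run:
```python
from h import *
s=observe();f=imaging.grab_frame("wrist")
c=unproj(f,[(183,57),(371,59),(358,235),(196,234)],.02,s);m=c.mean(0)
print(c.round(4),m.round(4),np.linalg.norm(c-np.roll(c,1,0),axis=1).round(4))
x=c[1]-c[0]+c[2]-c[3];x/=np.linalg.norm(x);y=np.array([-x[1],x[0]]);print(np.degrees(np.arctan2(x[1],x[0])))
for p,z in(((278,116),.031),((275,201),.05)):
    w=unproj(f,p,z,s)[0];print(w.round(4),((w-m)@x).round(4),((w-m)@y).round(4))
```

```text
[[ 0.5128 -0.1547]
 [ 0.6563 -0.1306]
 [ 0.6825 -0.2753]
 [ 0.5372 -0.2997]] [ 0.5972 -0.2151] [0.147  0.1456 0.1471 0.1473]
9.550171100190498
[ 0.5925 -0.1847] 0.0004 0.0308
[ 0.6012 -0.2479] -0.0015 -0.033
```

Both sleeves stand in the square tray at local (0,31) and (-1.5,-33) mm, well inside. Next, the large nut.

Call:
send_rows --plan "0.001 -0.038 -0.013 0 0 6 0.07;0.002 -0.076 -0.013 0 0 12 0.07;0.003 -0.114 -0.013 0 0 18 0.07;0.004 -0.152 -0.013 0 0 24 0.07;0.005 -0.19 -0.013 0 0 30 0.07;0.006 -0.225 -0.013 0 0 36 0.07;0.007 -0.25 -0.013 0 0 40 0.07;0.007 -0.261 -0.013 0 0 40 0.07;0.007 -0.261 -0.013 0 0 40 0.07"

```text
clock: 9.77
position: [0.3441, -0.2894, 0.1761]
tool_rot: [-3.14, -0.0, 1.048]
force: [-0.4, -1.0, -0.4]
grip_width: 0.07
finger_force: 0.0
```

```bash
cat > nut.py <<'E'
import sys
from h import *
# hex nut: top-face contour at height z -> centre and flat-normal angle (mod 60)
s=observe();f=imaging.grab_frame("wrist");x,y,z,af=map(float,sys.argv[1:5])
R,e=cam(f,s);p=R.T@(np.array([x,y,z])-e);uv=p[:2]/p[2]*[f["fx"],f["fy"]]+[f["cx"],f["cy"]]
g=f["color"].min(2);print("exp",uv.round(),"pos",s["position"].round(4))
ce,m,st=blob(f,uv)
hull=cv2.convexHull(max(cv2.findContours(m,0,1)[0],key=cv2.contourArea))[:,0]
from scipy.optimize import minimize
def mask(v):
    out=np.zeros_like(m);pts=[]
    for zz in(0,z):
        for k in range(6):
            a=v[2]+np.pi/6+k*np.pi/3;q=R.T@(np.array([v[0]+af/3**.5*np.cos(a),v[1]+af/3**.5*np.sin(a),zz])-e)
            pts.append(q[:2]/q[2]*[f["fx"],f["fy"]]+[f["cx"],f["cy"]])
    h=cv2.convexHull(np.array(pts,np.float32))
    return cv2.fillConvexPoly(out,np.round(h*16).astype(np.int32),1,shift=4)
H=cv2.fillConvexPoly(np.zeros_like(m),hull,1)
c0=unproj(f,ce,z/2,s)[0]
best=min((minimize(lambda v:(mask([v[0]/1000,v[1]/1000,v[2]/20])!=H).sum(),[*(c0*1000),20*np.radians(t)],method="Nelder-Mead",options=dict(initial_simplex=[[*(c0*1000+d),20*np.radians(t+r)] for d,r in((np.array([0,0]),0),(np.array([3,0]),5),(np.array([0,3]),5),(np.array([2,2]),-5))])) for t in(0,20,40)),key=lambda r:r.fun)
v=best.x;print("centre",v[:2].round(1),"flat angle mod60",np.degrees(v[2]/20)%60,"err",best.fun,"of",H.sum())
cv2.imwrite(f"pics/{sys.argv[5]}.png",f["color"][:,:,::-1])
E
python3 nut.py .347 -.290 .024 .046 w3; python3 go.py .3472 -.2902 .003 60
```

```text
exp [285. 193.] pos [ 0.3441 -0.2894  0.1761]
centre [ 560.8 -273. ] flat angle mod60 0.9826266262703882 err 133295.0 of 137820
shift [-0.0003  0.0015  0.1732] turn [-0.  -0.   0.1] t 9.82 rot [-3.141 -0.     1.05 ] q [ 0.18  0.37  0.49  2.12 -0.26  0.72  0.31]
```

View pics/w3.png

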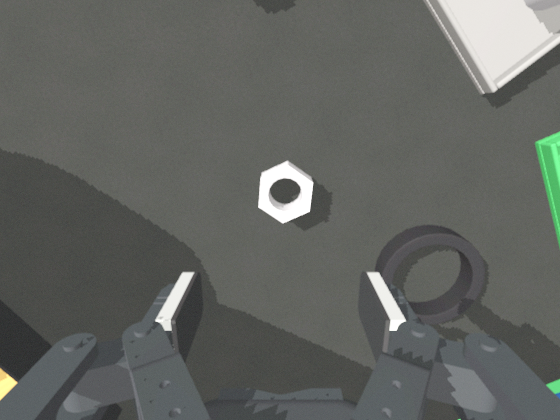

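The large nut is at (286,192) with its flats facing the fingers to within about 2°. The tape roll at (432,273) clears the fingers. Descending.

Call:
send_rows --plan "0 0 0.04 0 0 0 0.07;0 0 0.08 0 0 0 0.07;0 0 0.12 0 0 0 0.07;0 0 0.15 0 0 0 0.07;0 0 0.165 0 0 0 0.07;0 0 0.1725 0 0 0 0.07;0 0 0.1725 0 0 0 0.035;0 0 0.1725 0 0 0 0.035;0 0 0.1725 0 0 0 0.035;0 0 0.1725 0 0 0 0.035" --grip_force 60

```text
clock: 10.65
position: [0.3472, -0.2895, 0.0049]
tool_rot: [3.14, -0.0, 1.05]
force: [-0.2, 0.2, -3.0]
grip_width: 0.0451
finger_force: 60.8
```

```bash
python3 go.py .577 .232 .15 109;python3 -c "
from workcell import observe;s=observe();print(s['grip_width'],s['finger_force'],s['force'],s['position'])"
```

```text
shift [ 0.5667 -0.0601 -0.1452] turn [  0.1   0.  -48.9] t 10.65 rot [ 3.14 -0.    1.05] q [ 0.4   0.69  0.22  2.19 -0.49  0.3   0.52]
0.04508825458799565 60.76806653290987 [-0.153021    0.24614304 -3.02399388] [ 0.34718664 -0.28952718  0.0048631 ]
```

Call:
send_rows --plan "0 0 -0.04 0 0 0 0.035;0 0 -0.08 0 0 0 0.035;0.03 -0.003 -0.115 0 0 -3 0.035;0.065 -0.007 -0.145 0 0 -6 0.035;0.105 -0.011 -0.145 0 0 -10 0.035;0.145 -0.015 -0.145 0 0 -14 0.035;0.185 -0.02 -0.145 0 0 -18 0.035;0.225 -0.024 -0.145 0 0 -22 0.035;0.265 -0.028 -0.145 0 0 -26 0.035;0.305 -0.032 -0.145 0 0 -29 0.035"

```text
clock: 11.48
position: [0.4713, -0.0063, 0.1499]
tool_rot: [3.14, -0.001, 1.56]
force: [1.4, -1.1, -1.6]
grip_width: 0.0452
finger_force: 62.7
```

```bash
python3 go.py .577 .231 .15 109
```

```text
shift [2.385e-01 1.031e-01 2.000e-04] turn [  0.1  -0.  -19.6] t 11.48 rot [ 3.14e+00 -1.00e-03  1.56e+00] q [-0.37  0.42  0.34  2.09 -0.22  0.66  0.1 ]
```

Call:
send_rows --plan "0.035 0.015 0 0 0 -4 0.035;0.071 0.0305 0 0 0 -8 0.035;0.106 0.046 0 0 0 -12 0.035;0.142 0.061 0 0 0 -16 0.035;0.177 0.077 0 0 0 -20 0.035;0.21 0.091 0 0 0 -20 0.035;0.236 0.102 0 0 0 -20 0.035;0.236 0.102 0 0 0 -20 0.035;0.236 0.102 0 0 0 -20 0.035"

```text
clock: 12.23
position: [0.5762, 0.2271, 0.1492]
tool_rot: [3.141, 0.0, 1.907]
force: [0.3, -0.9, -2.7]
grip_width: 0.0454
finger_force: 62.7
```

```bash
python3 go.py .577 .231 .0115 109; python3 -c "
from h import *
s=observe();f=imaging.grab_frame('wrist');cv2.imwrite('pics/d1.png',f['color'][:,:,::-1])
R,e=cam(f,s)
for q in ([.586,.203,.02],):
  for a in range(0,360,90):
    p=np.array(q)+[.075*np.cos(np.radians(a+19)),.075*np.sin(np.radians(a+19)),0];p=R.T@(p-e);print(a,(p[:2]/p[2]*[f['fx'],f['fy']]+[f['cx'],f['cy']]).round())"
```

```text
shift [0.0034 0.0019 0.1377] turn [0.  0.  0.3] t 12.23 rot [3.141 0.    1.907] q [-0.63  0.62  0.23  1.7  -0.18  0.84  0.02]
0 [372. 233.]
90 [284. 143.]
180 [195. 232.]
270 [283. 309.]
```

View pics/d1.png

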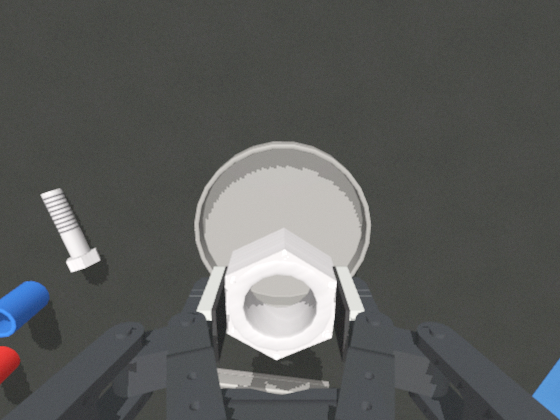

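The dish rim (195–370, top 142) matches the prediction, so I'm placing the large nut.

Call:
send_rows --plan "0 0 0.04 0 0 0 0.035;0 0 0.08 0 0 0 0.035;0 0 0.11 0 0 0 0.035;0 0 0.13 0 0 0 0.035;0 0 0.138 0 0 0 0.035;0 0 0.138 0 0 0 0.035;0 0 0.138 0 0 0 0.06;0 0 0.138 0 0 0 0.06;0 0 0.138 0 0 0 0.06"

```text
clock: 13.03
position: [0.577, 0.2254, 0.0121]
tool_rot: [3.14, -0.0, 1.904]
force: [-0.5, 0.1, -0.2]
grip_width: 0.06
finger_force: 0.0
```

Call:
send_rows --plan "0 0 -0.03 0 0 0 0.06;0 0 -0.07 0 0 0 0.06;0 0 -0.11 0 0 0 0.06;0 0 -0.14 0 0 0 0.06;0 0 -0.14 0 0 0 0.06"

```text
clock: 13.45
position: [0.5792, 0.2262, 0.158]
tool_rot: [3.132, -0.001, 1.904]
force: [-0.2, 0.6, -0.0]
grip_width: 0.0601
finger_force: 0.0
```

```bash
python3 w.py .577 .231 .02 d2;python3 go.py .4151 -.1217 .16 75
```

```text
expected px [280. 194.] pos [0.5792 0.2262 0.158 ]
blob [274.1 223.2] [  168   138   197   193 23303] world [0.581  0.2048]
shift [-0.2753 -0.2676 -0.007 ] turn [ 0.3 -0.2 34.1] t 13.5 rot [ 3.135e+00 -1.000e-03  1.904e+00] q [-0.63  0.61  0.23  1.7  -0.18  0.85  0.02]
```

Call:
send_rows --plan "-0.028 -0.027 -0.007 0 0 3 0.06;-0.056 -0.0545 -0.007 0 0 6 0.06;-0.084 -0.082 -0.007 0 0 10 0.06;-0.112 -0.109 -0.007 0 0 10 0.06;-0.14 -0.136 -0.007 0 0 10 0.06;-0.168 -0.163 -0.007 0 0 10 0.06;-0.196 -0.1905 -0.007 0 0 10 0.06;-0.224 -0.218 -0.007 0 0 10 0.06;-0.25 -0.243 -0.007 0 0 10 0.06;-0.274 -0.266 -0.007 0 0 10 0.06"

```text
clock: 14.33
position: [0.413, -0.1222, 0.1578]
tool_rot: [-3.142, -0.0, 1.729]
force: [1.2, -0.7, 0.9]
grip_width: 0.06
finger_force: 0.0
```

Call:
send_rows --plan "0 0 0 0 0 0 0.06;0 0 0 0 0 0 0.06"

```text
clock: 14.5
position: [0.4137, -0.1219, 0.1578]
tool_rot: [-3.142, 0.0, 1.726]
force: [0.7, -0.0, -0.5]
grip_width: 0.0601
finger_force: 0.0
```

```bash
sed -i 's/ce,m,st=blob(f,uv)/ce,m,st=blob(f,uv,150)/' nut.py; python3 nut.py .4151 -.1217 .02 .036 w4; python3 go.py .4151 -.1217 .003 99
python3 -c "
import cv2;i=cv2.imread('pics/w4.png');cv2.imwrite('pics/w4c.png',cv2.resize(i[100:400,80:480],(800,600)))"
```

```text
exp [283. 200.] pos [ 0.4137 -0.1219  0.1578]
centre [ 414.6 -122.2] flat angle mod60 11.284960314358878 err 21.0 of 1810
shift [-0.0011  0.0005  0.1548] turn [ 0. -0.  0.] t 14.55 rot [ 3.141 -0.     1.728] q [-0.11  0.35  0.32  2.17 -0.18  0.64  0.49]
```

View pics/w4c.png

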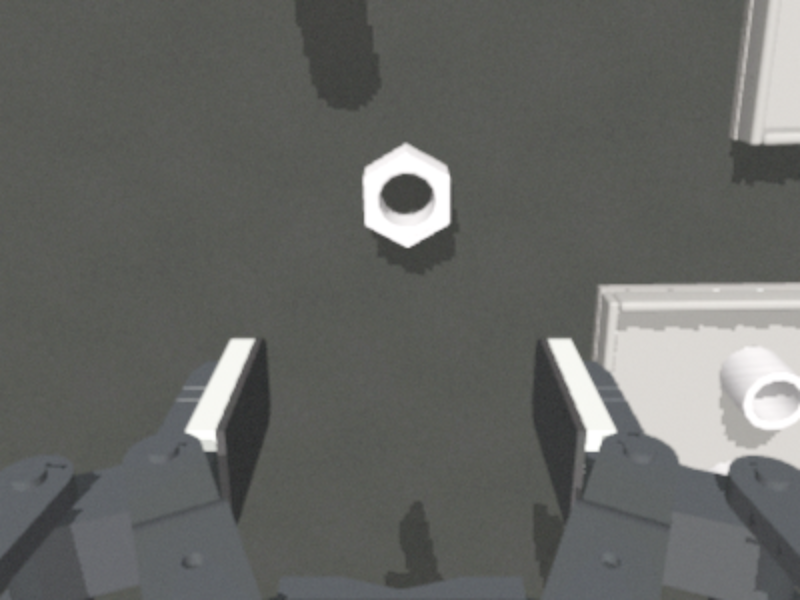

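The small nut is at about (283,198) in the full frame, and the fit (11.3° against 9°) shows its flats aligned with the fingers. Grasping it.

Call:
send_rows --plan "0 0 0.04 0 0 0 0.06;0 0 0.08 0 0 0 0.06;-0.001 0 0.12 0 0 -1 0.06;-0.001 0 0.14 0 0 -2 0.06;-0.001 0 0.15 0 0 -2 0.06;-0.001 0 0.154 0 0 -2 0.06;-0.001 0 0.154 0 0 -2 0.025;-0.001 0 0.154 0 0 -2 0.025;-0.001 0 0.154 0 0 -2 0.025;-0.001 0 0.154 0 0 -2 0.025"

```text
clock: 15.38
position: [0.4156, -0.1215, 0.0051]
tool_rot: [3.139, 0.001, 1.765]
force: [0.4, 0.0, 6.7]
grip_width: 0.0343
finger_force: 60.5
```

```bash
python3 go.py .597 .172 .15 109;python3 -c "
from workcell import observe;s=observe();print(s['grip_width'],s['finger_force'],s['force'],s['position'])"
```

```text
shift [ 0.2529  0.2348 -0.1446] turn [ 0.1  0.1 -7.9] t 15.38 rot [3.139e+00 1.000e-03 1.765e+00] q [ 0.05  0.67  0.13  2.24 -0.32  0.25  0.65]
0.03429464267580592 60.549320406862535 [3.50016477e-01 3.22941983e-03 6.65921439e+00] [ 0.41564462 -0.12146609  0.00512941]
```

Call:
send_rows --plan "0 0 -0.04 0 0 0 0.025;0 0 -0.08 0 0 0 0.025;0.02 0.0186 -0.115 0 0 -3 0.025;0.045 0.042 -0.145 0 0 -8 0.025;0.074 0.069 -0.145 0 0 -8 0.025;0.103 0.096 -0.145 0 0 -8 0.025;0.132 0.1225 -0.145 0 0 -8 0.025;0.161 0.1495 -0.145 0 0 -8 0.025;0.19 0.176 -0.145 0 0 -8 0.025;0.215 0.2 -0.145 0 0 -8 0.025"

```text
clock: 16.22
position: [0.5705, 0.131, 0.1501]
tool_rot: [3.14, -0.0, 1.905]
force: [1.1, -0.9, -1.0]
grip_width: 0.0342
finger_force: 60.7
```

Call:
send_rows --plan "0.02 0.012 0 0 0 0 0.025;0.036 0.022 0 0 0 0 0.025;0.036 0.022 0 0 0 0 0.025;0.036 0.022 0 0 0 0 0.025"

```text
clock: 16.55
position: [0.5785, 0.1703, 0.1496]
tool_rot: [3.141, -0.0, 1.906]
force: [0.3, -0.0, -0.2]
grip_width: 0.0343
finger_force: 60.6
```

```bash
python3 go.py .597 .172 .0115 109;python3 -c "
from workcell import observe;s=observe();print(s['grip_width'],s['finger_force'],s['force'],s['position'])"
```

```text
shift [-0.0044  0.0179  0.1381] turn [ 0.  -0.   0.2] t 16.55 rot [ 3.141 -0.     1.906] q [-0.57  0.6   0.27  1.75 -0.21  0.82  0.13]
0.03433522964642522 60.59429813933093 [ 0.29509404 -0.01739297 -0.16952937] [0.57852848 0.17025965 0.14955321]
```

Call:
send_rows --plan "-0.003 0.017 0 0 0 0 0.025;-0.003 0.017 0 0 0 0 0.025;-0.003 0.017 0.04 0 0 0 0.025;-0.003 0.017 0.08 0 0 0 0.025;-0.003 0.017 0.11 0 0 0 0.025;-0.003 0.017 0.13 0 0 0 0.025;-0.003 0.017 0.138 0 0 0 0.025;-0.003 0.017 0.138 0 0 0 0.025;-0.003 0.017 0.138 0 0 0 0.05;-0.003 0.017 0.138 0 0 0 0.05"

```text
clock: 17.38
position: [0.5962, 0.1714, 0.012]
tool_rot: [3.14, 0.0, 1.903]
force: [-0.3, -1.1, 0.5]
grip_width: 0.05
finger_force: 0.0
```

Call:
send_rows --plan "0 0 0 0 0 0 0.05;0 0 -0.03 0 0 0 0.05;0 0 -0.07 0 0 0 0.05;0 0 -0.11 0 0 0 0.05;0 0 -0.15 0 0 0 0.05;0 0 -0.15 0 0 0 0.05"

```text
clock: 17.88
position: [0.5989, 0.1723, 0.169]
tool_rot: [3.131, -0.0, 1.903]
force: [-0.1, -0.3, 0.3]
grip_width: 0.0502
finger_force: 0.0
```

```bash
python3 w.py .597 .172 .015 d3;python3 go.py .412 .138 .16 124
```

```text
expected px [278. 195.] pos [0.5989 0.1723 0.169 ]
blob [276.  151.9] [  188    64   177   177 24717] world [0.5834 0.2074]
shift [ 0.0283 -0.1868  0.0042] turn [  0.4   0.  -14.9] t 17.93 rot [ 3.134 -0.     1.904] q [-0.56  0.6   0.28  1.69 -0.21  0.87  0.13]
```

View pics/d3.png

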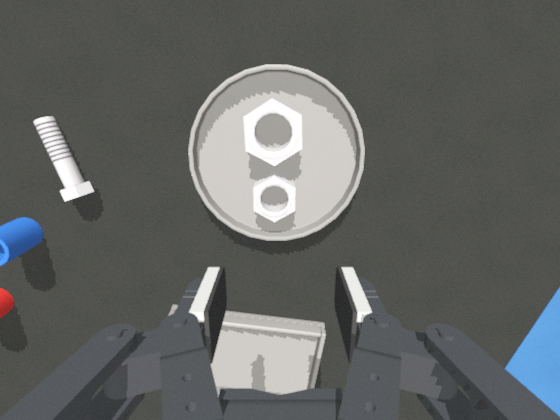

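Both nuts lie flat in the dish, at (273,131) and (274,199), apart and inside the walls. Next, the bolt.

Call:
send_rows --plan "0.004 -0.025 0.004 0 0 -3 0.05;0.009 -0.06 0.004 0 0 -8 0.05;0.015 -0.1 0.004 0 0 -13 0.05;0.021 -0.138 0.004 0 0 -15 0.05;0.026 -0.17 0.004 0 0 -15 0.05;0.028 -0.186 0.004 0 0 -15 0.05;0.028 -0.186 0.004 0 0 -15 0.05;0.028 -0.186 0.004 0 0 -15 0.05"

```text
clock: 18.6
position: [0.4105, 0.1375, 0.1571]
tool_rot: [3.141, -0.0, 2.166]
force: [0.8, -0.8, -0.6]
grip_width: 0.0499
finger_force: 0.0
```

```bash
python3 - <<'E'
from h import *
s=observe();f=imaging.grab_frame("wrist");R,e=cam(f,s);p=R.T@(np.array([.412,.138,.01])-e);uv=p[:2]/p[2]*[f["fx"],f["fy"]]+[f["cx"],f["cy"]]
ce,m,st=blob(f,uv,120);ct=max(cv2.findContours(m,0,1)[0],key=cv2.contourArea)[:,0]
w=(unproj(f,ct,.01,s)*1000).astype(np.float32);vx=cv2.fitLine(w,2,0,.01,.01)[:2,0];a=np.degrees(np.arctan2(vx[1],vx[0]))%180
d=w@vx;n=w@np.array([-vx[1],vx[0]]);dm=(d.max()+d.min())/2
sh=n[np.abs(d-dm)<20];nm=(sh.max()+sh.min())/2
print(uv,st,cv2.minAreaRect(w),"yaw",a,"mid",dm*vx+nm*np.array([-vx[1],vx[0]]),"len",np.ptp(d),"w shank",np.ptp(sh))
cv2.imwrite("pics/b.png",f["color"][:,:,::-1])
E
python3 go.py .412 .138 .004 124
```

```text
[283.02701517 197.9033057 ] [ 268  152   33   86 1801] ((411.93609619140625, 139.8211669921875), (28.866966247558594, 76.71769714355469), 34.06985855102539) yaw 126.6646 mid [410.50604 139.17912] len 76.74368 w shank 16.462372
shift [-1.00e-04  7.00e-04  1.53e-01] turn [0.1 0.  0.1] t 18.65 rot [3.141 0.    2.166] q [-0.63  0.34  0.21  2.16 -0.12  0.64  0.26]
```

View pics/b.png

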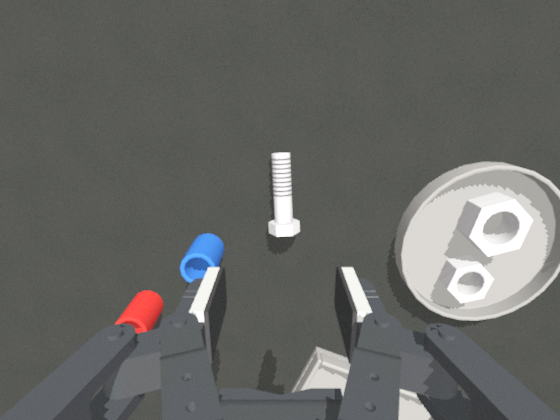

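The bolt is at (283,190), head down in the image and nearly along tool x. I'll correct by 2 mm and 2° and grasp the shank.

Call:
send_rows --plan "0.002 0 0.04 0 0 -2 0.05;0.002 0 0.08 0 0 -2 0.05;0.002 0 0.12 0 0 -2 0.05;0.002 0 0.14 0 0 -2 0.05;0.002 0 0.15 0 0 -2 0.05;0.002 0 0.152 0 0 -2 0.03;0.002 0 0.152 0 0 -2 0.008;0.002 0 0.152 0 0 -2 0.008;0.002 0 0.152 0 0 -2 0.008;0.002 0 0.152 0 0 -2 0.008"

```text
clock: 19.48
position: [0.4106, 0.1395, 0.0059]
tool_rot: [3.139, 0.001, 2.201]
force: [1.5, -0.4, 2.1]
grip_width: 0.0136
finger_force: 58.7
```

```bash
python3 go.py .622 -.012 .12 190.7;python3 -c "
from workcell import observe;s=observe();print(s['grip_width'],s['finger_force'],s['force'],s['position'])"
```

```text
shift [-0.2471  0.0818 -0.1137] turn [  0.1   0.1 -64.6] t 19.48 rot [3.139e+00 1.000e-03 2.201e+00] q [-0.53  0.66  0.08  2.23 -0.21  0.25  0.37]
0.013609521200909155 58.69426131248474 [ 1.45364948 -0.36902315  2.06465886] [0.41057443 0.13952374 0.00594522]
```

Call:
send_rows --plan "0 0 -0.04 0 0 0 0.008;-0.01 0.003 -0.08 0 0 -6 0.008;-0.035 0.011 -0.113 0 0 -13 0.008;-0.07 0.023 -0.113 0 0 -20 0.008;-0.105 0.035 -0.113 0 0 -27 0.008;-0.14 0.046 -0.113 0 0 -34 0.008;-0.175 0.058 -0.113 0 0 -41 0.008;-0.21 0.0695 -0.113 0 0 -48 0.008;-0.235 0.078 -0.113 0 0 -55 0.008;-0.247 0.082 -0.113 0 0 -62 0.008"

```text
clock: 20.32
position: [0.6238, -0.0154, 0.1186]
tool_rot: [-3.14, 0.002, -2.997]
force: [-0.3, 0.2, -2.3]
grip_width: 0.013
finger_force: 58.9
```

Call:
send_rows --plan "0 0 0 0 0 -2 0.008;0 0 0 0 0 -2 0.008;0 0 0 0 0 -2 0.008"

```text
clock: 20.57
position: [0.6212, -0.0121, 0.1182]
tool_rot: [-3.142, 0.0, -2.967]
force: [-0.0, 0.3, -1.4]
grip_width: 0.0135
finger_force: 59.0
```

```bash
python3 go.py .622 -.012 .0115 190.7;python3 -c "
from h import *
s=observe();f=imaging.grab_frame('wrist');cv2.imwrite('pics/lt.png',f['color'][:,:,::-1]);print(s['grip_width'],s['finger_force'])"
```

```text
shift [-8.000e-04 -1.000e-04  1.067e-01] turn [-0.   0.  -0.7] t 20.57 rot [-3.142  0.    -2.967] q [ 0.01  0.65 -0.13  1.7   0.11  0.8   1.58]
0.013453789539258628 58.9523184299469
```

View pics/lt.png

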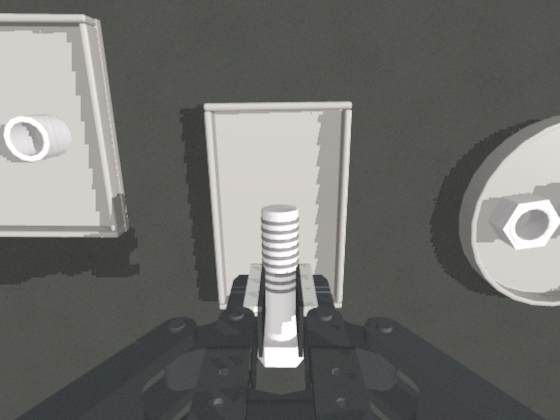

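The bolt is in line with the long tray and centred at (281,280). Lowering and releasing it.

Call:
send_rows --plan "0 0 0.04 0 0 0 0.008;0 0 0.075 0 0 0 0.008;0 0 0.095 0 0 0 0.008;0 0 0.106 0 0 0 0.008;0 0 0.106 0 0 0 0.008;0 0 0.106 0 0 0 0.008;0 0 0.106 0 0 0 0.035;0 0 0.106 0 0 0 0.035;0 0 0.106 0 0 0 0.035"

```text
clock: 21.37
position: [0.6218, -0.0121, 0.0126]
tool_rot: [-3.141, 0.001, -2.966]
force: [-0.1, 0.0, -0.2]
grip_width: 0.0346
finger_force: 0.0
```

Call:
send_rows --plan "0 0 -0.03 0 0 0 0.035;0 0 -0.07 0 0 0 0.035;0 0 -0.11 0 0 0 0.035;0 0 -0.15 0 0 0 0.035;0 0 -0.19 0 0 0 0.035;0 0 -0.22 0 0 0 0.035;0 0 -0.22 0 0 0 0.035;0 0 -0.22 0 0 0 0.035"

```text
clock: 22.03
position: [0.6221, -0.0122, 0.2341]
tool_rot: [-3.141, 0.004, -2.966]
force: [0.3, 0.1, -0.6]
grip_width: 0.0348
finger_force: 0.0
```

Run:
```python
from h import *
s=observe();print(s["clock"],s["position"]);f=imaging.grab_frame("wrist");cv2.imwrite("pics/end.png",f["color"][:,:,::-1])
```

```text
22.0333 [ 0.6221159  -0.0121937   0.23407737]
```

View pics/end.png

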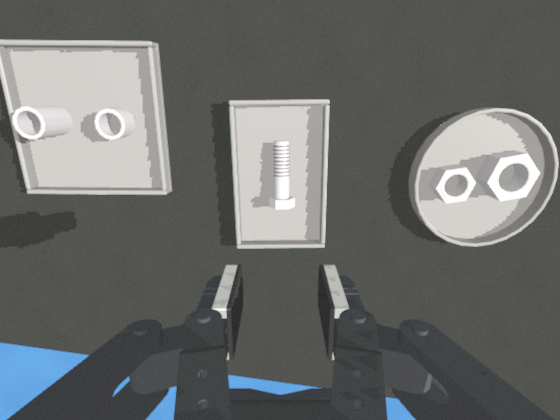

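All five parts lie in their trays: the sleeves upright, the bolt lengthwise and central at (282,175), and the nuts flat. The gripper is clear of everything.

```bash
python3 -c "
from workcell import bot;print(bot.job_done())"
```

```text
the job is handed in; nothing more can be done
None
```

I sorted all five parts and handed the job in at about 22 s: both nuts flat in the round dish, both sleeves upright in the square tray, and the bolt lengthwise in the long tray. The last wrist picture shows this; the hand-in call returned no verdict, and I didn't look at the wrench and tape again at the end, though nothing was moved close to them.

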